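Load a T-bolt into the third slot of a clamping plate

ROBOT

A 6-joint arm with a two-finger parallel gripper is mounted at the origin on a cart in front of the work surface, level with it; the furniture and walls round the work are solid. World frame = base frame: x ahead of the robot, y to its left, z up, the work surface at z = 0. Lengths are in m, angles in rad, forces in N, time in s.
With the tool pointing down it reaches from about 0.425 to 0.95 m from the base axis. Payload 3.5 kg.
Tool frame: the origin (TCP) lies midway between the tips of the shut fingers; the grasp point (between the pads) lies 19 mm behind it; z points along the fingers, y is the line along which they close (so a half turn about z gives the same grasp; the last joint's range is limited). The gripper opens to 85 mm and grips with 20 to 120 N. Pads are 22 mm wide; open, the fingers measure 114 mm over their backs; the gripper's body (76 mm by 85 mm) begins 54 mm behind the grasp point. The pads swing forward as they close: fully open they stand 13 mm farther back than shut.
Start: joints at [1.078, 0.286, 1.577, -0, 1.279, -0.15], TCP at [0.227, 0.636, 0.231] pointing down, gripper open.
Joint ranges: [-2.77, 2.77], [-0.9, 2.22], [0.21, 2.48], [-1.53, 4.67], [0.24, 2.81], [-2.84, 2.84]. Speed limits (rad/s): [2.79, 2.79, 3.14, 3.14, 3.14, 3.14].

INTERFACE

Orientations are given as a unit quaternion [x, y, z, w].
In Python, from plant import * gives the robot as it stands.
- The arm moves only by the tool move_arm, never from a script. Its argument "moves" is a list of rows, each a list of 3 entries, a list of its own where there are three numbers: the opening, from 0 (shut) to 1 (fully open), then the shift along the tool's x, y, z in m, then the turn, a rotation vector about the tool's x, y, z in rad. A call has exactly 10 rows; each row shifts and turns the commanded pose from where the row before left it, along the tool's axes as they then stand; what a row does not reach is not made up. A row lasts 1/12 s, in which the tool goes at most 41.7 mm and 7.16 degrees, less where a joint would pass 70% of its speed; a pose out of reach is approached as far as the arm can. A call is refused whole if a number of a shift passes 0.0417 or a number of a turn 0.125, either way. A call with a gripper value outside its range is refused whole. The fingers move at their own pace and stop on an object; "grip_force" is the grip in N (left out, the last holds). Time passes only in rows, so rows that do not move let the fingers close, or fill a call up. It gives the time, the measured TCP pose, the force, the opening and the grip force at its end, in the units of the state.
- get_state(): the state, without advancing time (a new reading comes with each control period).
- read_camera(name): name is "scene" or "top"; returns the picture (384x512x3 uint8, red, green, blue); there is no depth.
- camera_params(name): a dict with "fx", "fy", "cx", "cy" (pixels), "k1" (the pictures are not rectified: a ray, as slopes to the right and down, at radius r is drawn at 1 + k1 r^2 times it, then the intrinsics apply), "rvec" (rotation vector, rad) and "tvec" (3), from world to camera coordinates, as OpenCV has them. Camera axes: x right, y down, z forward; pixel columns grow to the right and rows downward; lengths in m; the calibration is good to about 2 mm. A picture is of the moment at which its call begins. camera_params takes no time and is no camera call.
- sign_off(): hands the job in; it is judged then, once.
The state is a dict: "time": time; "qpos": joint angles; "dq": joint speeds; "joint_efforts": joint torques, N m; "eef_pos": TCP position; "tcp_rot": TCP orientation; "contact_force": force on the tool from outside, world axes, zero at the start; "wrist_torque": the same for the moment, N m; "opening": opening from 0.0 (shut) to 1.0 (fully open); "finger_force": force on a finger pad.
Only numpy, scipy, OpenCV 4.12 (cv2) and the standard library are available. Lean on these libraries where they do the work, as an engineer would, in place of code of your own. Each camera call takes 0.05 s, during which the arm holds its last target. There are 200 camera calls.

TASK

Another T-bolt is needed to clamp the blue angle plate down. With the fingertips, push the loose T-bolt that stands at the left end of the clamping plate's front ledge along the front rail, counting the slots from the left, past the first and the second to the third, then push it into the third slot and no other until its stud is fully home in the notch of the angle plate's foot. It is only pushed, never lifted or tipped; leave the spanner, the rivet tin and the oil can alone.

Things in the scene. Friction and masses are not known exactly. Their poses are not given: they have to be found in the camera images.
- clamp_plate: Fixed steel T-slot plate, 220 (x) x 350 (y) mm; origin: centre of its underside, on the table; x along the slots away from their open front, y left, z up. Front part, x -110 to -25 mm, is a bare ledge, z = 6 mm. Behind it dark T-strips, tops at z = 22 mm; six slots between them, centres at y = +78 (first), +34, -10 (third), -54, -98, -142 mm. Left of the first slot the strip is solid
- slot1 (a point): Middle of the mouth of the first (leftmost) slot, at floor level, on the front rail formed by the strips' rounded front ends (x = -25 mm on the plate). Every slot is level with the ledge, 32 mm wide for the bolt's head up to 10 mm above the floor, then 16 mm wide for the stud between lips 6 mm thick; next slots every 44 mm to the right
- foot_corner (a point): Top left front corner of the blue angle plate's foot, at (35, 110, 29) mm on the plate. Fixed on the strips; foot 7 mm thick, a 16 mm wide notch open to the front over every slot, 20 mm deep (bottom at x = 55 mm). Upright wall at x = 90 to 100 mm, up to z = 77 mm. All-dark T-bolts stand home and fixed in the first and sixth slots, 60 mm high
- t_bolt: Loose dark T-bolt with brass washer and nut, 0.15 to 0.3 kg, standing on the ledge left of the first slot; origin: centre of its underside. Head 56 (x) x 28 (y) x 8 mm; from its middle a 12 mm stud rises to 54 mm. Long side starts within 0.3 rad of the slots. 2 mm play all round in a slot. Home: origin at x = 49, y = -10 mm on the plate
- t_bolt_nut (a point): Centre of the loose bolt's hexagon nut, 33 mm above its underside: nut 23 mm over corners, 28 to 38 mm above the underside; below it a washer 24 mm across, at 25.5 to 28 mm; both fixed to the stud. Home, the washer hangs 2.5 mm over the foot, so a finger that pushes the nut home must pass over the foot (29 mm above the table)
- spanner: Loose flat open-ended spanner, 40 x 216 x 8 mm, lying on the table to the right of the plate; origin at the centre of its underside
- rivet_tin: Loose open tin of rivets, 65 mm across, 49 mm high, standing to the right of the plate; origin at the centre of its underside
- oil_can: Loose copper oil can, 61 mm across, 181 mm high with its thin spout, standing behind the plate's left end; origin at the centre of its underside

How it is judged:
On the way, in this order (a step that is already met when the one before it is completed fails the run):
1. the fingers push the bolt along the ledge past the mouth of the first slot (y of t_bolt in the frame of clamp_plate between 0.05 and 0.088 m and x of t_bolt in the frame of clamp_plate below -0.04 m and contact force between the fingers and t_bolt above 0.1 N), for 0.05 s.
2. then, still pushed by the fingers, past the mouth of the second slot (y of t_bolt in the frame of clamp_plate between 0.006 and 0.044 m and x of t_bolt in the frame of clamp_plate below -0.04 m and contact force between the fingers and t_bolt above 0.1 N), for 0.05 s.
3. then its head enters the third slot (y of t_bolt in the frame of clamp_plate between -0.017 and -0.003 m and x of t_bolt in the frame of clamp_plate above -0.03 m), for 0.05 s.
At the end, for the whole second after the job is handed in: The loose T-bolt stands upright (within 0.12 rad) and at rest in the third slot from the left, its stud in the angle plate's notch within 6 mm of the notch's bottom (x of t_bolt in the frame of clamp_plate between 0.043 and 0.055 m and y of t_bolt in the frame of clamp_plate between -0.017 and -0.003 m and z of t_bolt in the frame of clamp_plate below 0.01 m and angle between t_bolt's own z axis and vertical below 0.12 rad and linear speed of t_bolt below 0.02 m/s); the robot touches nothing.
It fails at once if the bolt is lifted more than 6 mm off the ledge or slot floor (z of t_bolt in the frame of clamp_plate above 0.012 m).
It fails at once if the bolt is tipped by more than 0.4 rad (angle between t_bolt's own z axis and vertical above 0.4 rad).
It fails at once if the bolt is pushed into another slot than the third (head more than 15 mm in) (x of t_bolt in the frame of clamp_plate above -0.038 m and (y of t_bolt in the frame of clamp_plate above 0.012 m or y of t_bolt in the frame of clamp_plate below -0.032 m)).
It fails at once if the spanner, the rivet tin or the oil can is moved by more than 15 mm (distance of any of spanner, rivet_tin, oil_can from where it was at the start of the episode above 0.015 m).
It also fails if it takes over 61 s, if anything falls off the work surface, if the arm or the gripper's body presses on something with over 40 N, if the wrist force passes 120 N, or if a joint passes its speed limit or range.

## Working session

There is one attempt and no reset: what is moved stays moved. The work goes in short steps, Python scripts to look and compute and a tool call to move; the robot and the scene stay as the last step left them, time stands still between calls to the robot, and variables do not carry over. Pictures are saved under pics/ and viewed, at most 10 in all, crops included, and the job is handed in when it is done.

Besides the shell and the picture viewer there is one more tool, called after "Call:" by a JSON object that holds its "op" and its "data", one argument or row to a line. move_arm: Moves the arm, as the interface text tells. Its arguments: {"type":"object","properties":{"moves":{"type":"array"},"grip_force":{"type":"number"}},"required":["moves"]}

```bash
mkdir -p pics
python3 - <<'E'
from plant import *
import cv2
for n in("scene","top"):
    cv2.imwrite(f"pics/{n}0.png",cv2.resize(read_camera(n)[:,:,::-1],(800,600),interpolation=cv2.INTER_CUBIC)); print(camera_params(n))
s=get_state();print(s)
E
```

```text
{'fx': 441.8944683150816, 'fy': 441.8944683150816, 'cx': 253.90349866540163, 'cy': 176.63696679990224, 'k1': 0.040702186593904226, 'rvec': array([ 2.03628476, -0.8038672 ,  0.44991394]), 'tvec': array([-0.42332997,  0.28118362,  0.84938861])}
{'fx': 396.4937315970247, 'fy': 396.4937315970247, 'cx': 256.2086496531408, 'cy': 191.01685284670648, 'k1': -0.0536752121947416, 'rvec': array([ 2.15955772, -2.18619957,  0.08290569]), 'tvec': array([0.07067552, 0.61511155, 1.0690033 ])}
{'time': 0.1, 'qpos': array([ 1.07800206e+00,  2.87109769e-01,  1.57802643e+00,  1.57623761e-05,
        1.27859210e+00, -1.49972769e-01]), 'dq': array([ 0.00117017, -0.00067064, -0.00449066, -0.00125404,  0.00091897,
       -0.0001848 ]), 'joint_efforts': array([ 4.29353004e-04, -4.07294905e+01, -2.93699473e+01, -1.53712535e-04,
        3.39228369e-03, -1.54835999e-05]), 'eef_pos': array([0.22656777, 0.63521428, 0.23006595]), 'tcp_rot': array([ 1.70574740e-01,  9.85344162e-01, -1.01076454e-03, -3.44461179e-04]), 'contact_force': array([ 0.30389792, -0.26651143, -0.03492371]), 'wrist_torque': array([-0.01832608, -0.02847957,  0.0178528 ]), 'finger_force': 0.0, 'opening': 0.9969921692382443}
```

View pics/scene0.png

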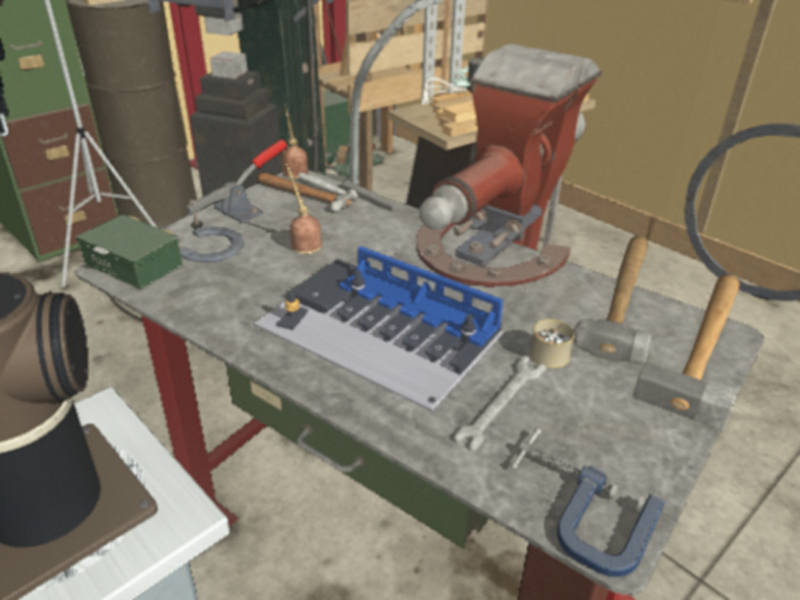

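View pics/top0.png

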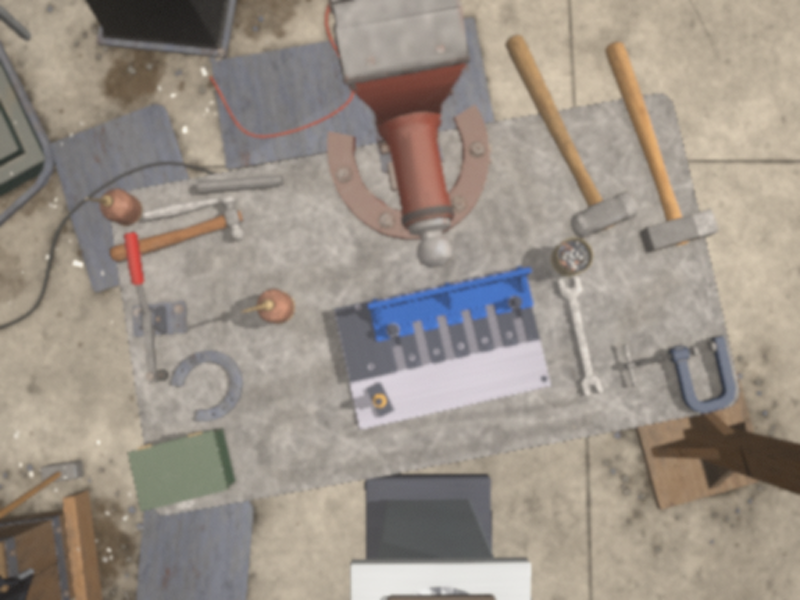

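The top view shows the plate at about (345-550, 270-425) and the loose bolt with its brass nut at (380, 400). The third slot is near (445, 350). I'll enlarge the crop.

```bash
cat > h.py <<'E'
from plant import *
import cv2,numpy as np
def P(n):
    p=camera_params(n);return np.array([[p['fx'],0,p['cx']],[0,p['fy'],p['cy']],[0,0,1]]),p['k1'],cv2.Rodrigues(p['rvec'])[0],p['tvec']
def unproj(n,uv,z):
    K,k,R,t=P(n); q=cv2.undistortPoints(np.array([[uv]],float),K,np.array([k,0,0,0,0.]))[0,0]
    d=R.T@np.array([*q,1]);c=-R.T@t
    return c+d*(z-c[2])/d[2]
def proj(n,X):
    K,k,R,t=P(n); return cv2.projectPoints(np.array(X,float).reshape(-1,3),cv2.Rodrigues(R)[0],t,K,np.array([k,0,0,0,0.]))[0][:,0]
def crop(n,x0,y0,w,h,s,name,pts=None):
    im=read_camera(n)[:,:,::-1].copy()
    c=cv2.resize(im[y0:y0+h,x0:x0+w],None,fx=s,fy=s,interpolation=cv2.INTER_CUBIC)
    if pts is not None:
        for u,v in proj(n,pts): cv2.circle(c,(int((u-x0+.5)*s-.5),int((v-y0+.5)*s-.5)),3,(0,255,0),1)
    cv2.imwrite("pics/"+name,c)
E
python3 -c "
from h import *
crop('top',208,165,150,112,5,'t1.png')"
```

```text
(no output)
```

View pics/t1.png

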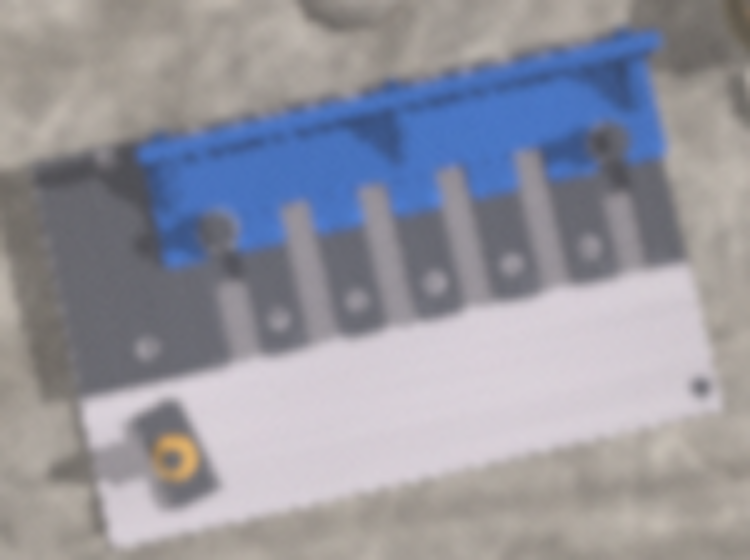

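The crop shows plate front corners at (115,547) and (719,408), foot corner at (168,268), notch bottoms at (296,204), (372,188), (451,168) and (525,152), the nut at (175,459), and head corners at (127,420), (178,398), (218,490) and (168,509). Next I fit the poses.

```bash
cat > fit.py <<'E'
from h import *
from scipy.optimize import least_squares
c=lambda u,v:np.array([208+(u+.5)/5-.5,165+(v+.5)/5-.5])
obs=[((-110,175,6),(115,547)),((-110,-175,6),(719,408)),((35,110,29),(168,268)),((55,34,29),(296,204)),((55,-10,29),(372,188)),((55,-54,29),(451,168)),((55,-98,29),(525,152)),((-25,175,22),(80,393))]
L=np.array([o[0] for o in obs])/1e3; U=np.array([c(*o[1]) for o in obs])
def W(p,L): 
    R=np.array([[np.cos(p[2]),-np.sin(p[2])],[np.sin(p[2]),np.cos(p[2])]]); L=np.atleast_2d(L)
    return np.c_[L[:,:2]@R.T+p[:2],L[:,2]]
r=least_squares(lambda p:(proj('top',W(p,L))-U).ravel(),[.6,0,.1],loss='soft_l1')
print(r.x,r.fun.reshape(-1,2).round(2).tolist()); p=r.x
def inv(X): X=np.array(X)[:2]-p[:2];cs,s=np.cos(p[2]),np.sin(p[2]);return np.array([cs*X[0]+s*X[1],-s*X[0]+cs*X[1]])
print('nut',inv(unproj('top',c(175,459),.044)), 'stud',inv(unproj('top',c(174,459),.060)))
h=[inv(unproj('top',c(*q),.014)) for q in((127,420),(178,398),(218,490),(168,509))]
print('head',h,np.mean(h,0)); np.save('plate.npy',p)
E
python3 fit.py
```

```text
[ 0.53005452 -0.00950393  0.20718673] [[-0.72, 0.4], [1.15, 0.54], [-0.06, -0.1], [-0.23, -0.43], [0.18, -0.72], [-0.04, -0.2], [0.71, -0.47], [-0.74, 1.41]]
nut [-0.06664479  0.12756295] stud [-0.06546485  0.12711917]
head [array([-0.04199561,  0.15071108]), array([-0.03627857,  0.12054077]), array([-0.09035084,  0.10984257]), array([-0.09454425,  0.13902303])] [-0.06579232  0.13002936]
```

Call:
{"op": "move_arm", "data": {
  "moves": [
    [0.35, [0, 0, 0.01], [0, 0, 0.102]],
    [0.35, [0, 0, 0.01], [0, 0, 0.102]],
    [0.35, [0, 0, 0.01], [0, 0, 0.102]],
    [0.35, [0, 0, 0.01], [0, 0, 0.102]],
    [0.35, [0, 0, 0.01], [0, 0, 0.102]],
    [0.35, [0, 0, 0.01], [0, 0, 0.102]],
    [0.35, [0, 0, 0.01], [0, 0, 0.102]],
    [0.35, [0, 0, 0.01], [0, 0, 0.102]],
    [0.35, [0, 0, 0.01], [0, 0, 0.102]],
    [0.35, [0, 0, 0.01], [0, 0, 0.102]]
  ]
}}

```text
time: 0.98
eef_pos: [0.2267, 0.6354, 0.1303]
tcp_rot: [0.632, 0.775, -0.0, 0.0]
contact_force: [0.0, -0.4, -0.4]
opening: 0.352
finger_force: 0.0
```

```bash
cat > d.py <<'E'
import sys
from h import *
from scipy.spatial.transform import Rotation as R
p=np.load('plate.npy');s=get_state();X=s['eef_pos'];Q=R.from_quat(s['tcp_rot'])
cs,sn=np.cos(p[2]),np.sin(p[2]);Rp=np.array([[cs,-sn,0],[sn,cs,0],[0,0,1]])
print('t',s['time'],'plate',(Rp.T@(X-[*p[:2],0])).round(4),'F',(Rp.T@s['contact_force']).round(1),'open',round(s['opening'],3))
T=R.from_matrix(Rp@np.array([[0,1,0],[1,0,0],[0,0,-1.]]).T)
print('turn',(Q.inv()*T).as_rotvec().round(4))
if len(sys.argv)>3:
    t=Rp@np.array([float(a) for a in sys.argv[1:4]])+[*p[:2],0]
    print('shift',Q.inv().apply(t-X).round(4),'r',np.hypot(*t[:2]))
E
python3 d.py -.063 .168 .08
```

```text
t 0.9833 plate [-0.1642  0.6935  0.1303] F [-0.  -0.4 -0.4] open 0.352
turn [-0.0006  0.0007 -0.0042]
shift [-0.5251  0.1035  0.0506] r 0.4564731286435511
```

Call:
{"op": "move_arm", "data": {
  "moves": [
    [0.35, [0, 0.02, -0.035], [0, 0, 0]],
    [0.35, [0, 0.02, -0.035], [0, 0, 0]],
    [0.35, [-0.03, 0.02, -0.02], [0, 0, 0]],
    [0.35, [-0.04, 0.02, 0], [0, 0, 0]],
    [0.35, [-0.04, 0.02, 0], [0, 0, 0]],
    [0.35, [-0.04, 0.0035, 0], [0, 0, 0]],
    [0.35, [-0.04, 0, 0], [0, 0, 0]],
    [0.35, [-0.04, 0, 0], [0, 0, 0]],
    [0.35, [-0.04, 0, 0], [0, 0, 0]],
    [0.35, [-0.04, 0, 0], [0, 0, 0]]
  ]
}}

```text
time: 1.82
eef_pos: [0.3882, 0.3566, 0.2209]
tcp_rot: [0.63, 0.777, -0.0, -0.0]
contact_force: [0.3, -0.4, 1.4]
opening: 0.351
finger_force: 0.0
```

Call:
{"op": "move_arm", "data": {
  "moves": [
    [0.35, [-0.04, 0, 0], [0, 0, 0]],
    [0.35, [-0.04, 0, 0], [0, 0, 0]],
    [0.35, [-0.04, 0, 0], [0, 0, 0]],
    [0.35, [-0.04, 0, 0.02], [0, 0, 0]],
    [0.35, [-0.03, 0, 0.03], [0, 0, 0]],
    [0.35, [-0.02, 0, 0.03], [0, 0, 0]],
    [0.35, [0, 0, 0.03], [0, 0, 0]],
    [0.35, [0, 0, 0.02], [0, 0, 0]],
    [0.35, [0, 0, 0], [0, 0, 0]],
    [0.35, [0, 0, 0], [0, 0, 0]]
  ]
}}

```text
time: 2.65
eef_pos: [0.43, 0.1561, 0.0923]
tcp_rot: [0.63, 0.777, -0.001, -0.001]
contact_force: [1.0, 1.0, 0.0]
opening: 0.347
finger_force: 0.0
```

```bash
python3 d.py -.063 .168 .009; python3 -c "
from h import *
crop('top',208,165,150,112,5,'t2.png'); crop('scene',150,140,180,135,4,'s2.png')"
```

```text
t 2.65 plate [-0.0638  0.1826  0.0923] F [1.2 0.8 0. ] open 0.347
turn [-0.0032 -0.0003  0.0005]
shift [-0.0146  0.0011  0.0833] r 0.4564731286435511
```

View pics/s2.png

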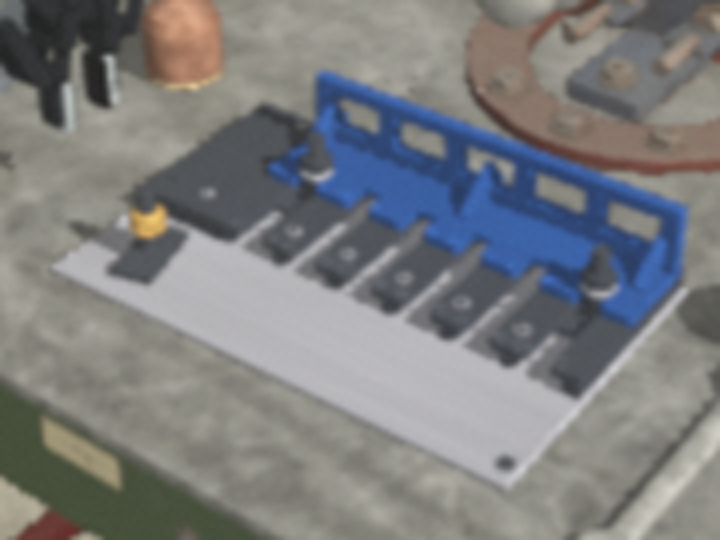

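The scene crop shows both fingertips at (62,125) and (108,103). The loose bolt's nut is at (150,222), the ledge corners are at (52,268) and (508,487), and the foot corner is near (268,166). I'll cross-check the fit against this view.

Run:
```python
from h import *
p=np.load('plate.npy');cs,s=np.cos(p[2]),np.sin(p[2])
for n,q,z in(('nut',(150,222),.039),('FL',(52,268),.006),('FR',(508,487),.006),('foot',(268,166),.029)):
    X=unproj('scene',(150+(q[0]+.5)/4-.5,140+(q[1]+.5)/4-.5),z)[:2]-p[:2];print(n,cs*X[0]+s*X[1],-s*X[0]+cs*X[1])
```

```text
nut -0.06973184998672599 0.12211569075038146
FL -0.11194184654747978 0.17190334411612987
FR -0.10983441982013342 -0.17674014899161133
foot 0.036252501300167356 0.11046941526807486
```

Call:
{"op": "move_arm", "data": {
  "moves": [
    [0.35, [-0.0146, 0, 0.01], [0, 0, 0]],
    [0.35, [0, 0, 0.02], [0, 0, 0]],
    [0.35, [0, 0, 0.02], [0, 0, 0]],
    [0.35, [0, 0, 0.02], [0, 0, 0]],
    [0.35, [0, 0, 0.008], [0, 0, 0]],
    [0.35, [0, 0, 0.005], [0, 0, 0]],
    [0.35, [-0.005, 0, 0], [0, 0, 0]],
    [0.35, [-0.005, 0, 0], [0, 0, 0]],
    [0.35, [-0.005, 0, 0], [0, 0, 0]],
    [0.35, [-0.005, 0, 0], [0, 0, 0]]
  ]
}}

```text
time: 3.58
eef_pos: [0.4397, 0.1221, 0.0117]
tcp_rot: [0.63, 0.777, 0.001, 0.001]
contact_force: [0.3, 1.2, 0.7]
opening: 0.347
finger_force: 0.9
```

```bash
python3 d.py -.063 .14 .009
```

```text
t 3.5833 plate [-0.0613  0.1474  0.0117] F [0.5 1.1 0.7] open 0.347
turn [0.0034 0.0003 0.0008]
shift [-0.0074 -0.0017  0.0027] r 0.45428029320076313
```

Call:
{"op": "move_arm", "data": {
  "moves": [
    [0.35, [-0.005, 0, 0.002], [0, 0, 0]],
    [0.35, [-0.005, 0, 0], [0, 0, 0]],
    [0.35, [-0.005, 0, 0], [0, 0, 0]],
    [0.35, [-0.005, 0, 0], [0, 0, 0]],
    [0.35, [-0.005, 0, 0], [0, 0, 0]],
    [0.35, [-0.005, 0, 0], [0, 0, 0]],
    [0.35, [-0.005, 0, 0], [0, 0, 0]],
    [0.35, [-0.005, 0, 0], [0, 0, 0]],
    [0.35, [0, 0, 0], [0, 0, 0]],
    [0.35, [0, 0, 0], [0, 0, 0]]
  ]
}}

```text
time: 4.42
eef_pos: [0.4495, 0.0831, 0.0111]
tcp_rot: [0.63, 0.776, 0.002, 0.002]
contact_force: [-0.7, 2.6, 10.8]
opening: 0.352
finger_force: 4.6
```

```bash
python3 d.py -.057 .015 .009;python3 -c "
from h import *
a=read_camera('top')[165:277,208:358,::-1];b=read_camera('scene')[160:272,150:300,::-1]
import cv2
cv2.imwrite('pics/t3.png',cv2.resize(cv2.hconcat([a.copy(),b.copy()])[:, :],(800,300),interpolation=cv2.INTER_CUBIC))"
```

```text
t 4.4167 plate [-0.0597  0.1072  0.0111] F [-0.1  2.6 10.8] open 0.352
turn [ 0.006   0.0004 -0.0005]
shift [-0.0922  0.0028  0.0022] r 0.47123346335333716
```

View pics/t3.png

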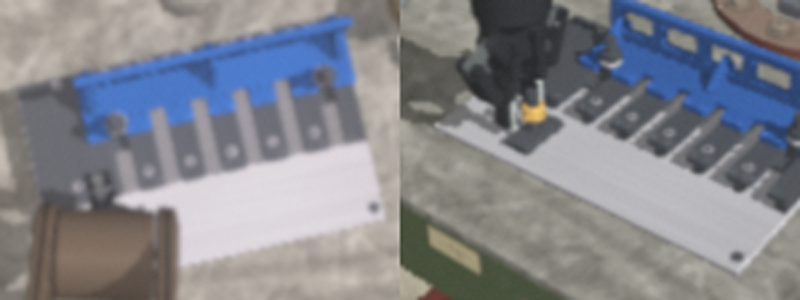

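The bolt has followed the fingers: nut at (533,108) and fingers at (505,120) in the right half. There is a 10 N upward force, so I'll raise the tips a little and look closer.

Call:
{"op": "move_arm", "data": {
  "moves": [
    [0.35, [0, 0, -0.001], [0, 0, 0]],
    [0.35, [0, 0, -0.001], [0, 0, 0]],
    [0.35, [0, 0, 0], [0, 0, 0]],
    [0.35, [0, 0, 0], [0, 0, 0]],
    [0.35, [0, 0, 0], [0, 0, 0]],
    [0.35, [0, 0, 0], [0, 0, 0]],
    [0.35, [0, 0, 0], [0, 0, 0]],
    [0.35, [0, 0, 0], [0, 0, 0]],
    [0.35, [0, 0, 0], [0, 0, 0]],
    [0.35, [0, 0, 0], [0, 0, 0]]
  ]
}}

```text
time: 5.35
eef_pos: [0.447, 0.0833, 0.0105]
tcp_rot: [0.63, 0.777, 0.0, 0.0]
contact_force: [0.9, 0.5, 5.2]
opening: 0.348
finger_force: 2.2
```

```bash
python3 d.py -.057 .015 .009;python3 -c "
from h import *
crop('scene',170,175,60,50,10,'s4.png')"
```

```text
t 5.35 plate [-0.0622  0.1079  0.0105] F [1.  0.3 5.2] open 0.348
turn [0.0011 0.0002 0.0008]
shift [-0.0929  0.0051  0.0016] r 0.47123346335333716
```

View pics/s4.png

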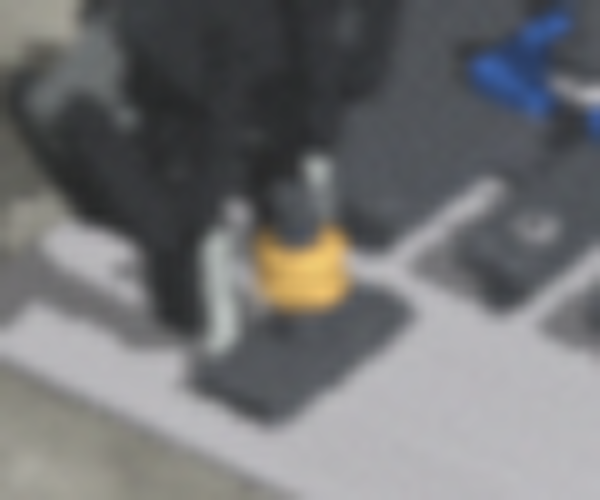

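The fingers sit beside the head, which is well aligned with the slots. The tips are touching the ledge, so I'll raise them 2.5 mm and push on.

Call:
{"op": "move_arm", "data": {
  "moves": [
    [0.35, [0, 0, -0.0025], [0, 0, 0]],
    [0.35, [-0.005, 0.0003, 0], [0, 0, 0]],
    [0.35, [-0.005, 0.0003, 0], [0, 0, 0]],
    [0.35, [-0.005, 0.0003, 0], [0, 0, 0]],
    [0.35, [-0.005, 0.0003, 0], [0, 0, 0]],
    [0.35, [-0.005, 0.0003, 0], [0, 0, 0]],
    [0.35, [-0.005, 0.0003, 0], [0, 0, 0]],
    [0.35, [-0.005, 0.0003, 0], [0, 0, 0]],
    [0.35, [-0.005, 0.0003, 0], [0, 0, 0]],
    [0.35, [-0.005, 0.0003, 0], [0, 0, 0]]
  ]
}}

```text
time: 6.23
eef_pos: [0.4584, 0.0392, 0.0126]
tcp_rot: [0.63, 0.777, -0.0, -0.0]
contact_force: [0.3, 1.2, -0.0]
opening: 0.348
finger_force: 0.3
```

```bash
python3 d.py -.057 .015 .011
```

```text
t 6.2333 plate [-0.0601  0.0624  0.0126] F [ 0.5  1.2 -0. ] open 0.348
turn [-0.0003 -0.      0.0006]
shift [-0.0474  0.0031  0.0016] r 0.47123346335333716
```

Call:
{"op": "move_arm", "data": {
  "moves": [
    [0.35, [-0.005, 0.0003, 0], [0, 0, 0]],
    [0.35, [-0.005, 0.0003, 0], [0, 0, 0]],
    [0.35, [-0.005, 0.0003, 0], [0, 0, 0]],
    [0.35, [-0.005, 0.0003, 0], [0, 0, 0]],
    [0.35, [-0.005, 0.0003, 0], [0, 0, 0]],
    [0.35, [-0.005, 0.0003, 0], [0, 0, 0]],
    [0.35, [-0.005, 0.0003, 0], [0, 0, 0]],
    [0.35, [-0.005, 0, 0], [0, 0, 0]],
    [0.35, [-0.003, 0, 0], [0, 0, 0]],
    [0.35, [0, 0, 0], [0, 0, 0]]
  ]
}}

```text
time: 7.07
eef_pos: [0.4696, -0.0025, 0.0128]
tcp_rot: [0.63, 0.777, -0.0, 0.0]
contact_force: [0.6, 0.3, -0.0]
opening: 0.357
finger_force: 0.0
```

```bash
python3 d.py -.057 .015 .011;python3 -c "
from h import *
crop('scene',190,185,80,60,10,'s5.png')"
```

```text
t 7.0667 plate [-0.0577  0.0192  0.0128] F [ 0.6  0.2 -0. ] open 0.357
turn [0.0004 0.0005 0.0003]
shift [-0.0042  0.0007  0.0018] r 0.47123346335333716
```

View pics/s5.png

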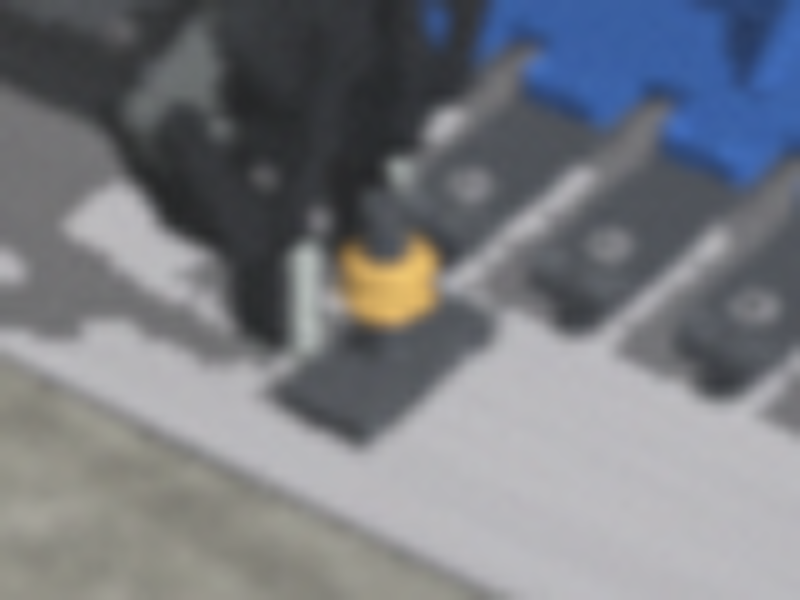

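The view shows the bolt aligned with the slots, with the brass nut centred at about (391,282). The head corners are (270,395), (362,440) and (492,320). I'll measure these.

```bash
cat > m.py <<'E'
from h import *
p=np.load('plate.npy');cs,s=np.cos(p[2]),np.sin(p[2])
def mp(cam,q,z,x0,y0,k):
    X=unproj(cam,(x0+(q[0]+.5)/k-.5,y0+(q[1]+.5)/k-.5),z)[:2]-p[:2];return np.round([cs*X[0]+s*X[1],-s*X[0]+cs*X[1]],4)
if __name__=="__main__":
    for q,z in(((391,282),.038),((270,392),.014),((362,437),.014),((494,318),.014)): print(mp('scene',q,z,190,185,10))
    im=[((u-190+.5)*10-.5,(v-185+.5)*10-.5) for u,v in proj('scene',[[p[0]+cs*x-s*y,p[1]+s*x+cs*y,z] for x,y,z in((-.025,.034,.006),(-.025,-.01,.006),(-.025,-.054,.006),(.055,-.01,.029))])];print(np.round(im))
E
python3 m.py
```

```text
[-0.0649 -0.0084]
[-0.0926  0.0082]
[-0.093  -0.0205]
[-0.0374 -0.0193]
[[357. 243.]
 [494. 305.]
 [636. 368.]
 [672.  83.]]
```

Call:
{"op": "move_arm", "data": {
  "moves": [
    [0.35, [-0.002, 0, 0], [0, 0, 0]],
    [0.35, [-0.0015, 0, 0], [0, 0, 0]],
    [0.35, [0, 0, 0], [0, 0, 0]],
    [0.35, [0, 0, 0], [0, 0, 0]],
    [0.35, [0, 0, 0], [0, 0, 0]],
    [0.35, [0, 0, 0], [0, 0, 0]],
    [0.35, [0, 0, 0], [0, 0, 0]],
    [0.35, [0, 0, 0], [0, 0, 0]],
    [0.35, [0, 0, 0], [0, 0, 0]],
    [0.35, [0, 0, 0], [0, 0, 0]]
  ]
}}

```text
time: 7.95
eef_pos: [0.47, -0.0052, 0.0127]
tcp_rot: [0.63, 0.777, 0.0, 0.0]
contact_force: [-0.0, -0.4, -0.3]
opening: 0.351
finger_force: 0.0
```

```bash
python3 d.py -.1 .015 .09
```

```text
t 7.95 plate [-0.0579  0.0165  0.0127] F [-0.1 -0.4 -0.3] open 0.351
turn [0.     0.     0.0009]
shift [-0.0015 -0.0421 -0.0773] r 0.4293836486166642
```

Call:
{"op": "move_arm", "data": {
  "moves": [
    [0.35, [0.006, 0, 0], [0, 0, 0]],
    [0.35, [0, 0, -0.02], [0, 0, 0]],
    [0.35, [0, 0, -0.03], [0, 0, 0]],
    [0.35, [0, 0, -0.03], [0, 0, 0]],
    [0, [0, -0.02, 0], [0, 0, 0]],
    [0, [-0.015, -0.015, 0], [0, 0, 0]],
    [0, [-0.0175, -0.01, 0], [0, 0, 0]],
    [0, [0, 0, 0], [0, 0, 0]],
    [0, [0, 0, 0], [0, 0, 0]],
    [0, [0, 0, 0], [0, 0, 0]]
  ]
}}

```text
time: 8.78
eef_pos: [0.4316, -0.0401, 0.0927]
tcp_rot: [0.63, 0.777, 0.0, -0.0]
contact_force: [0.1, 0.4, -0.0]
opening: -0.001
finger_force: 0.0
```

```bash
python3 d.py -.100 -.01 .034;python3 -c "
from h import *
crop('scene',190,175,80,60,10,'s6.png')"
```

```text
t 8.7833 plate [-0.1027 -0.0097  0.0927] F [ 0.2  0.4 -0. ] open -0.001
turn [ 0.0002 -0.0003  0.0004]
shift [-0.0004  0.0026  0.0587] r 0.4360758693001848
```

View pics/s6.png

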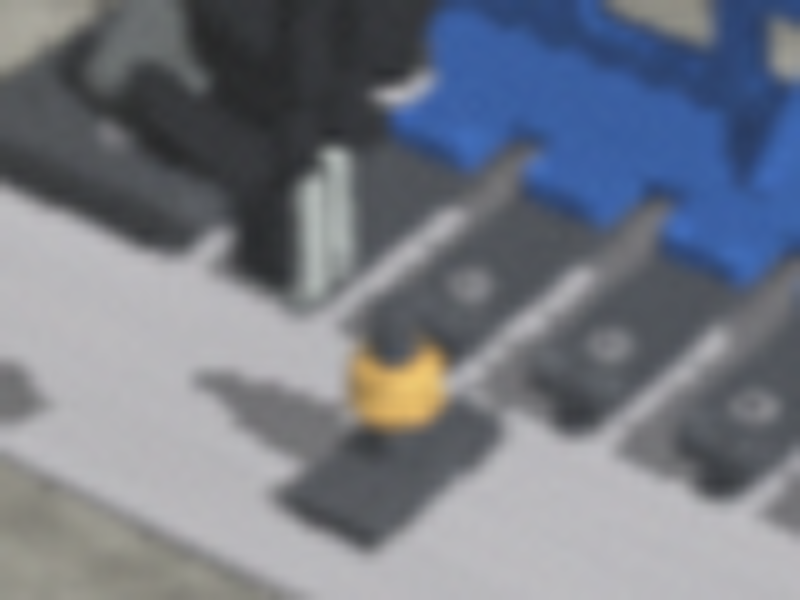

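The bolt stands in front of the third slot, whose mouth is at about (490,400). The head corners are (275,495), (370,546) and (503,428), and the nut is at (398,385).

```bash
python3 -c "
from m import *
for q,z in(((398,385),.038),((275,493),.014),((369,543),.014),((503,427),.014)): print(mp('scene',q,z,190,175,10))"
```

```text
[-0.0649 -0.0105]
[-0.0922  0.007 ]
[-0.0938 -0.0233]
[-0.039  -0.0233]
```

Call:
{"op": "move_arm", "data": {
  "moves": [
    [0, [0, 0, 0.02], [0, 0, 0]],
    [0, [0, 0, 0.02], [0, 0, 0]],
    [0, [0, 0, 0.0187], [0, 0, 0]],
    [0, [0, 0.004, 0], [0, 0, 0]],
    [0, [0, 0.004, 0], [0, 0, 0]],
    [0, [0, 0.004, 0], [0, 0, 0]],
    [0, [0, 0.004, 0], [0, 0, 0]],
    [0, [0, 0.004, 0], [0, 0, 0]],
    [0, [0, 0.004, 0], [0, 0, 0]],
    [0, [0, 0.004, 0], [0, 0, 0]]
  ]
}}

```text
time: 9.67
eef_pos: [0.4596, -0.0348, 0.035]
tcp_rot: [0.63, 0.777, -0.0, 0.0]
contact_force: [-2.2, -1.3, 4.7]
opening: -0.002
finger_force: 2.3
```

```bash
python3 d.py .0235 -.01 .034
```

```text
t 9.6667 plate [-0.0742 -0.0103  0.035 ] F [-2.4 -0.8  4.7] open -0.002
turn [0.0001 0.0006 0.0012]
shift [0.0001 0.0977 0.001 ] r 0.5552972117336686
```

Call:
{"op": "move_arm", "data": {
  "moves": [
    [0, [0, 0, -0.002], [0, 0, 0]],
    [0, [0, 0.003, 0], [0, 0, 0]],
    [0, [0, 0.003, 0], [0, 0, 0]],
    [0, [0, 0.003, 0], [0, 0, 0]],
    [0, [0, 0.003, 0], [0, 0, 0]],
    [0, [0, 0, 0], [0, 0, 0]],
    [0, [0, 0, 0], [0, 0, 0]],
    [0, [0, 0, 0], [0, 0, 0]],
    [0, [0, 0, 0], [0, 0, 0]],
    [0, [0, 0, 0], [0, 0, 0]]
  ]
}}

```text
time: 10.5
eef_pos: [0.4705, -0.0321, 0.0358]
tcp_rot: [0.63, 0.777, 0.0, -0.0]
contact_force: [-0.2, 0.4, -0.4]
opening: 0.001
finger_force: 0.0
```

```bash
python3 d.py .0235 -.01 .035;python3 -c "
from h import *
crop('scene',190,175,80,60,10,'s7.png')"
```

```text
t 10.5 plate [-0.063  -0.0099  0.0358] F [-0.1  0.4 -0.4] open 0.001
turn [ 0.     -0.0001  0.0007]
shift [-0.0002  0.0865  0.0008] r 0.5552972117336686
```

View pics/s7.png

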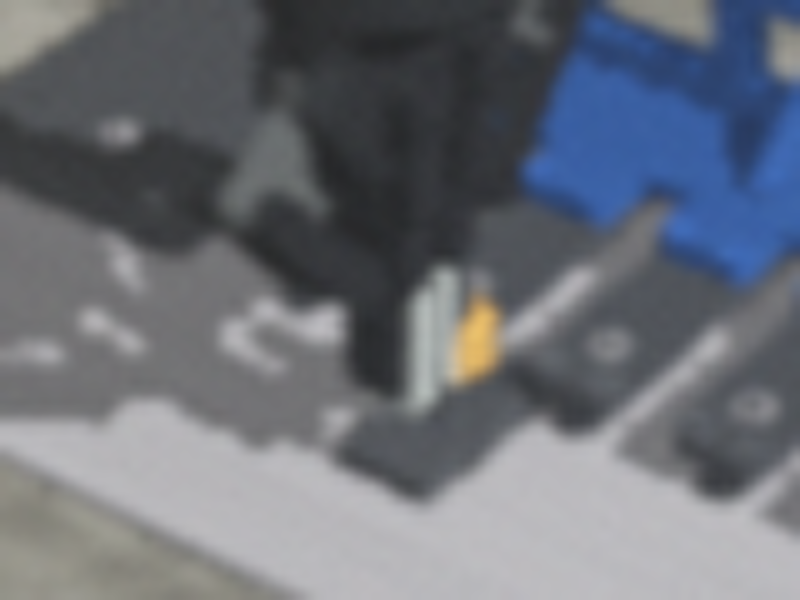

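The head is entering the third slot in line, with its rear corners at (337,452) and (425,500). I'll continue.

Call:
{"op": "move_arm", "data": {
  "moves": [
    [0, [0, 0.004, 0], [0, 0, 0]],
    [0, [0, 0.004, 0], [0, 0, 0]],
    [0, [0, 0.004, 0], [0, 0, 0]],
    [0, [0, 0.004, 0], [0, 0, 0]],
    [0, [0, 0.004, 0], [0, 0, 0]],
    [0, [0, 0.004, 0], [0, 0, 0]],
    [0, [0, 0.004, 0], [0, 0, 0]],
    [0, [0, 0.004, 0], [0, 0, 0]],
    [0, [0, 0.004, 0], [0, 0, 0]],
    [0, [0, 0, 0], [0, 0, 0]]
  ]
}}

```text
time: 11.38
eef_pos: [0.5069, -0.0247, 0.0363]
tcp_rot: [0.63, 0.777, 0.0, 0.001]
contact_force: [-0.4, -0.6, 0.8]
opening: -0.001
finger_force: 0.0
```

```bash
python3 d.py .0235 -.01 .035;python3 -c "
from m import *
print(mp('scene',(425,497),.014,190,175,10),mp('scene',(337,450),.014,190,175,10))"
```

```text
t 11.3833 plate [-0.0258 -0.0101  0.0363] F [-0.5 -0.5  0.8] open -0.001
turn [0.0013 0.0003 0.0008]
shift [0.0001 0.0493 0.0014] r 0.5552972117336686
[-0.0721 -0.0238] [-0.0703  0.0049]
```

Call:
{"op": "move_arm", "data": {
  "moves": [
    [0, [0, 0.005, 0], [0, 0, 0]],
    [0, [0, 0.005, 0], [0, 0, 0]],
    [0, [0, 0.005, 0], [0, 0, 0]],
    [0, [0, 0.005, 0], [0, 0, 0]],
    [0, [0, 0.005, 0], [0, 0, 0]],
    [0, [0, 0.005, 0], [0, 0, 0]],
    [0, [0, 0.005, 0], [0, 0, 0]],
    [0, [0, 0.005, 0], [0, 0, 0]],
    [0, [0, 0.004, 0], [0, 0, 0]],
    [0, [0, 0, 0], [0, 0, 0]]
  ]
}}

```text
time: 12.22
eef_pos: [0.5499, -0.0156, 0.0362]
tcp_rot: [0.63, 0.777, 0.0, 0.001]
contact_force: [-0.0, -0.1, -0.6]
opening: 0.003
finger_force: 0.0
```

```bash
python3 d.py .029 -.01 .035;python3 -c "
from h import *
crop('scene',210,155,80,60,10,'s8.png')"
```

```text
t 12.2167 plate [ 0.0182 -0.01    0.0362] F [-0.1 -0.1 -0.6] open 0.003
turn [0.0013 0.0003 0.0009]
shift [0.     0.0108 0.0012] r 0.5606497495226214
```

View pics/s8.png

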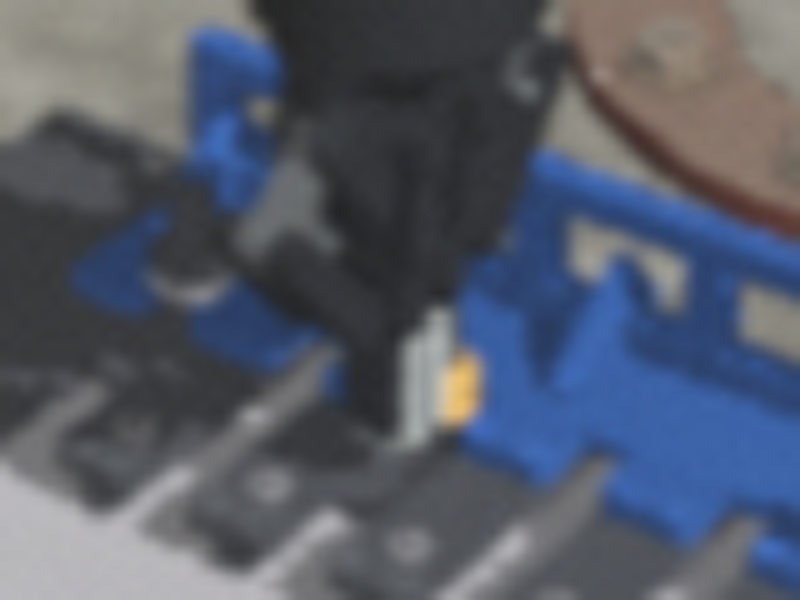

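The bolt is now at the foot in the third slot, nut at (462,390), with about 10 mm left. I'll push slowly and watch the force.

Call:
{"op": "move_arm", "data": {
  "moves": [
    [0, [0, 0.002, 0], [0, 0, 0]],
    [0, [0, 0.002, 0], [0, 0, 0]],
    [0, [0, 0.002, 0], [0, 0, 0]],
    [0, [0, 0.001, 0], [0, 0, 0]],
    [0, [0, 0.001, 0], [0, 0, 0]],
    [0, [0, 0.001, 0], [0, 0, 0]],
    [0, [0, 0, 0], [0, 0, 0]],
    [0, [0, 0, 0], [0, 0, 0]],
    [0, [0, 0, 0], [0, 0, 0]],
    [0, [0, 0, 0], [0, 0, 0]]
  ]
}}

```text
time: 13.1
eef_pos: [0.5578, -0.0138, 0.0361]
tcp_rot: [0.63, 0.777, 0.0, 0.0]
contact_force: [0.6, 0.4, 0.3]
opening: -0.002
finger_force: 0.1
```

Call:
{"op": "move_arm", "data": {
  "moves": [
    [0, [0, 0.001, 0], [0, 0, 0]],
    [0, [0, 0.001, 0], [0, 0, 0]],
    [0, [0, 0, 0], [0, 0, 0]],
    [0, [0, 0, 0], [0, 0, 0]],
    [0, [0, 0, 0], [0, 0, 0]],
    [0, [0, 0, 0], [0, 0, 0]],
    [0, [0, 0, 0], [0, 0, 0]],
    [0, [0, 0, 0], [0, 0, 0]],
    [0, [0, 0, 0], [0, 0, 0]],
    [0, [0, 0, 0], [0, 0, 0]]
  ]
}}

```text
time: 13.93
eef_pos: [0.559, -0.0134, 0.0359]
tcp_rot: [0.63, 0.777, -0.001, -0.001]
contact_force: [-5.6, -1.4, 2.3]
opening: -0.001
finger_force: 2.9
```

```bash
python3 d.py .031 -.01 .035
```

```text
t 13.9333 plate [ 0.0275 -0.0098  0.0359] F [-5.8 -0.2  2.3] open -0.001
turn [-0.0017 -0.0003  0.001 ]
shift [-0.0002  0.0035  0.0008] r 0.5625968321631335
```

The 5.8 N steady force is well above sliding friction, so the stud is on the notch bottom. I'll back off, then check the nut position by colour, since the picture allowance is used up.

Call:
{"op": "move_arm", "data": {
  "moves": [
    [0, [0, -0.004, 0], [0, 0, 0]],
    [0, [0, -0.006, 0], [0, 0, 0]],
    [0, [0, -0.01, 0], [0, 0, 0]],
    [0, [0, 0, -0.02], [0, 0, 0]],
    [0, [0, 0, -0.03], [0, 0, 0]],
    [0, [0, 0, -0.04], [0, 0, 0]],
    [0, [0.03, -0.02, -0.03], [0, 0, 0]],
    [0, [0.04, -0.02, 0], [0, 0, 0]],
    [0, [0.04, -0.02, 0], [0, 0, 0]],
    [0, [0.04, 0, 0], [0, 0, 0]]
  ]
}}

```text
time: 14.77
eef_pos: [0.4541, 0.1096, 0.1528]
tcp_rot: [0.631, 0.776, 0.0, 0.0]
contact_force: [0.5, 1.1, -0.8]
opening: -0.001
finger_force: 0.0
```

Call:
{"op": "move_arm", "data": {
  "moves": [
    [0, [0.04, 0, 0], [0, 0, 0]],
    [0, [0.04, 0, 0], [0, 0, 0]],
    [0, [0.04, 0, 0], [0, 0, 0]],
    [0, [0, 0, 0], [0, 0, 0]],
    [0, [0, 0, 0], [0, 0, 0]],
    [0, [0, 0, 0], [0, 0, 0]],
    [0, [0, 0, 0], [0, 0, 0]],
    [0, [0, 0, 0], [0, 0, 0]],
    [0, [0, 0, 0], [0, 0, 0]],
    [0, [0, 0, 0], [0, 0, 0]]
  ]
}}

```text
time: 15.6
eef_pos: [0.4327, 0.2257, 0.1527]
tcp_rot: [0.631, 0.776, 0.0, 0.0]
contact_force: [0.5, -0.5, 0.1]
opening: -0.004
finger_force: 0.0
```

```bash
python3 d.py
python3 - <<'E'
from m import *
for n,(x0,y0,x1,y1) in(('top',(208,165,358,277)),('scene',(160,140,330,270))):
    a=cv2.cvtColor(read_camera(n),cv2.COLOR_RGB2HSV)[y0:y1,x0:x1]
    m=cv2.inRange(a,(12,120,120),(28,255,255)); v,u=np.nonzero(m)
    print(n,len(u),u.std(),v.std(),mp(n,(u.mean(),v.mean()),.044 if n=='top' else .038,x0,y0,1))
E
```

```text
t 15.6 plate [-0.0469  0.2502  0.1527] F [ 0.4 -0.6  0.1] open -0.004
turn [ 0.0001 -0.     -0.0012]
top 5 0.7483314773547882 0.4898979485566356 [ 0.0413 -0.0061]
scene 32 1.944292528787785 1.4361406616345072 [ 0.0438 -0.0118]
```

Run:
```python
from m import *
for n,(x0,y0,x1,y1) in(('top',(208,165,358,277)),('scene',(160,140,330,270))):
    a0=read_camera(n).astype(int)[y0:y1,x0:x1]
    for th in(15,25,40,60):
        w=a0[:,:,0]-a0[:,:,2]-th; w[w<0]=0
        yy,xx=np.mgrid[:w.shape[0],:w.shape[1]]
        q=proj(n,[[p[0]+cs*.048+s*.01,p[1]+s*.048-cs*.01,.04]])[0]-[x0,y0]
        w=w*(np.hypot(xx-q[0],yy-q[1])<12)
        c=((w*xx).sum()/w.sum(),(w*yy).sum()/w.sum())
        print(n,th,(w>0).sum(),mp(n,c,.044 if n=='top' else .038,x0,y0,1),np.round(c,2),q.round(2))
# dark stud of home bolts / loose, grey patch top view
g=cv2.cvtColor(read_camera('top'),cv2.COLOR_RGB2GRAY)
def W(x,y,z):return [p[0]+cs*x-s*y,p[1]+s*x+cs*y,z]
for y in(.078,-.01,-.142):
    # profile along x at stud-top height
    X=np.arange(.0,.09,.004);uv=proj('top',[W(x,y,.055) for x in X]).astype(np.float32)
    print(y,cv2.remap(g,uv[:,0],uv[:,1],cv2.INTER_LINEAR).ravel())
```

```text
top 15 61 [ 0.0459 -0.0069] [74.11 39.68] [74.97 38.75]
top 25 52 [ 0.0454 -0.0069] [74.17 39.86] [74.97 38.75]
top 40 43 [ 0.0443 -0.0069] [74.25 40.24] [74.97 38.75]
top 60 24 [ 0.0417 -0.007 ] [74.5  41.18] [74.97 38.75]
scene 15 57 [ 0.0443 -0.0121] [95.17 52.21] [95.33 50.65]
scene 25 54 [ 0.0443 -0.0122] [95.22 52.22] [95.33 50.65]
scene 40 48 [ 0.0442 -0.0125] [95.29 52.27] [95.33 50.65]
scene 60 40 [ 0.0442 -0.0128] [95.38 52.32] [95.33 50.65]
0.078 [155 156 155 154 150 129 103  95  96 106 112 108 107 108 116 121 117 115
 116 115 115 112 109]
-0.01 [150 152 152 151 148 125  96  89  94 133 174 163 136 143 163 146 121 113
 112 104  92  86  83]
-0.142 [126 125 123 125 121 111  95  91  90  95 104 105 106 106 110 115 114 107
  99  91  89  87  88]
```

The head's rear edge lies at the same x, within about 1 mm, as those of the two fixed bolts that are home. Together with the firm stop, that confirms the bolt is home.

```bash
python3 -c "
from plant import *
print(sign_off())"
```

```text
the job is handed in; nothing more can be done
None
```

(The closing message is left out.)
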